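# Start the mould clamp's screw without crossing its thread

## Robot

A 6-joint arm with a two-finger parallel gripper is mounted at the origin on the work surface. World frame = base frame: x ahead of the robot, y to its left, z up, the work surface at z = 0. Lengths are in m, angles in rad, forces in N, time in s.
With the tool pointing down it reaches from about 0.375 to 0.975 m from the base axis. Payload 3.8 kg.
Tool frame: the origin (TCP) lies between the finger pads; the fingertips stand 22 mm ahead of it and the grasp point (between the pads) lies 3 mm ahead of it; z points along the fingers, y is the direction in which the jaws open and shut (so a half turn about z gives the same grasp; the last joint's range is limited). The gripper opens to 85 mm and grips with 20 to 120 N. Pads are 22 mm wide; open, the fingers measure 114 mm over their backs; the gripper's body (76 mm by 85 mm) begins 54 mm behind the grasp point. The pads swing forward as they close: fully open they stand 13 mm farther back than shut.
Start: joints at [1.227, 0.264, 1.604, -0, 1.274, -0.037], TCP at [0.204, 0.643, 0.253] pointing down, gripper open.
Joint ranges: [-2.63, 2.63], [-0.94, 2.18], [0.31, 2.57], [-1.31, 4.45], [0, 2.66], [-2.55, 2.55]. Speed limits (rad/s): [2.57, 2.57, 3.14, 3.14, 3.14, 3.14].

## Interface

Orientations are given as a rotation vector (axis times angle).
In Python, from workcell import * gives the robot as it stands.
- The arm moves only by the tool step_arm, never from a script. Its argument "motion" is a list that holds one entry, the list of rows, each a list of 7 numbers: the finger opening in m, from 0 to 0.0854, then the shift along the world's x, y, z in m, then the turn, a rotation vector about the world's x, y, z in degrees. A call has exactly 8 rows; each row is the pose to reach, as a shift and turn from the pose measured when the call began; what a row does not reach only later rows make up. A row lasts 1/8 s, in which the tool goes at most 62.5 mm and 10.7 degrees, less where a joint would pass 70% of its speed; a pose out of reach is approached as far as the arm can. A call with a gripper value outside its range is refused whole. The fingers move at their own pace and stop on an object; "newtons" is the grip in N (left out, the last holds). Time passes only in rows, so rows that repeat a pose let the fingers close, or fill a call up. It gives the time, the measured TCP pose, the force and the opening at its end, in the units of the state.
- read_state(): the state, without advancing time (a new reading comes with each control period).
- read_camera(name): name is "side" or "top" or "wrist"; returns (picture, depth): 400x640x3 uint8, blue, green, red; 400x640 float32, m along the optical axis (not along the pixel's ray), 0 where there is no reading.
- get_calibration(name): a dict with "K" (3x3 intrinsics, pixels), "world_from_camera" (4x4, takes a point from camera to world coordinates). Camera axes: x right, y down, z forward; pixel columns grow to the right and rows downward; lengths in m; the calibration is good to about 2 mm. A picture is of the moment at which its call begins: read the wrist's pose just before it. get_calibration takes no time and is no camera call; for the wrist camera it gives the pose at the moment of the call.
- finish_job(): hands the job in, once; it reports no verdict.
Trained networks look in the newest picture that a camera, given by its name, has taken for a name from the list of things; names that differ only in an ending like _2 or _b are one class to them, and where a whole thing is asked for, a point or a joint stands for the part that bears it (a point fixed in the world has none). Each returns a list of dicts, best first, with "score" (0 to 1); they miss things now and then, are a little off and sometimes report something else, mostly with a low value. They report only what shows in the picture. A call takes as long as a camera call.
- spot_in(camera, thing): "xyz" ([x, y, z] in m, in the coordinates of the camera as it stood for that picture, good to about 4 mm: the middle of the surface that is visible of it).
- regions_of(camera, thing): "region" (400x640 bool, what is visible of it).
The state is a dict: "time": time; "q": joint angles; "joint_vel": joint speeds; "joint_torque": joint torques, N m; "tool_pos": TCP position; "tcp_rot": TCP orientation; "wrist_force": force on the tool from outside, world axes, zero at the start; "torque": the same for the moment, N m; "width": opening from 0.0 (shut) to 1.0 (fully open).
Only numpy, scipy, OpenCV 4.12 (cv2) and the standard library are available. Lean on these libraries where they do the work, as an engineer would, in place of code of your own. Each camera call takes 0.05 s, during which the arm holds its last target. There are 200 camera calls.

## Task

The coarse screw of the plaster-mould clamp stands crossed on the mouth of its threaded boss. Take the wooden grip of its crank, wind the screw backward (anticlockwise seen from above) until you notice it drop into the start of the thread, then wind it forward (clockwise) one turn from there and no more. Finish still holding the wooden grip with the screw at rest, just started in its thread; do not knock the other things on the bench about.

Things in the scene. Friction and masses are not known exactly. Their poses are not given: they have to be found in the camera images.
- clamp: Fixed mould clamp; origin on the vertical screw axis at bench level. Grey base plate 150 x 400 x 20 mm, from 70 mm on the -y side of the axis to 330 mm on the +y side; white plaster mould 130 x 170 mm, 109 mm high, centred 145 mm along +y; above it a steel arm along y, top at 124 mm, with an eye around the screw. Only the crank is higher than 140 mm.
- boss_mouth (a point): Centre of the mouth of the fixed round steel threaded boss, 58 mm diameter, its mouth 94 mm above the bench, under the arm's eye. Right-hand thread, 10 mm pitch. Where the thread begins is hidden: the screw drops 0.4 to 2.2 rad backward (anticlockwise from above) of the crank's starting angle. Wound forward without the drop first, the crossed screw jams within 2.4 rad.
- screw_axis (a point): Point on the vertical axis of the screw, at the top of the clamp arm, 124 mm above the bench; fixed.
- sleeve: Wooden crank grip: upright sleeve, 22 mm diameter, 56 mm long, 55 mm from the screw axis; origin at the centre of its lower end, about 205 mm above the bench. It spins freely on its pin (grip it from above and carry it round without turning the gripper) and floats 22 mm up or down on a light spring (200 N/m): held at constant height it lets the screw rise, drop and go in.
- grip (a point): Point on the sleeve's axis at which to grip it, 34 mm above its lower end and 22 mm below its top; 55 mm from the screw axis; about 60 mm above the crank arm.
- screw_lift (a joint): Height of the screw with its crank, m, up positive; 0 = resting just after the drop. Crossed at the start it reads +0.006 to +0.0095; wound backward it climbs 10 mm a turn to about +0.010, then falls to 0 by its weight (0.9 kg). Forward turning then takes it down 10 mm a turn (-0.010 after one turn); going on backward it climbs again and jams after 0.4 turn.
- jug: Grey plastic jug with one handle, 96 mm diameter, 120 mm high, bystander; origin at the centre of its underside.
- cup_mould: Round white plaster block 80 mm diameter, 60 mm high, bystander; origin at the centre of its underside.
- brush: Brush lying on the bench, bystander; origin under its middle.

How it is judged:
By the outcome, as a careful person would: the job done as asked, in the order asked, and still so for the second after the job is handed in, while the arm keeps its last pose, push and grip.
It also fails if it takes over 58 s, if anything falls off the work surface, if the arm or the gripper's body presses on something with over 40 N, if the wrist force passes 120 N, or if a joint passes its speed limit or range.

## Working session

There is one attempt and no reset: what is moved stays moved. The work goes in short steps, Python scripts to look and compute and a tool call to move; the robot and the scene stay as the last step left them, time stands still between calls to the robot, and variables do not carry over. Pictures are saved under pics/ and viewed, on a budget of 10 in all, crops included, one or two more only if the job needs it, and the job is handed in when it is done.

Besides the shell and the picture viewer there is one more tool, called after "Call:" as name([rows], argument=value, ...), one row to a line, values as JSON. step_arm: Moves the arm, as the interface text tells. Its arguments: {"type":"object","properties":{"motion":{"type":"array"},"newtons":{"type":"number"}},"required":["motion"]}

```bash
mkdir -p pics; cat > h.py <<'E'
from workcell import *
import numpy as np, cv2
def spots(cam, things):
    T=get_calibration(cam)["world_from_camera"]
    for t in things:
        for d in spot_in(cam,t)[:2]:
            p=T@np.r_[d["xyz"],1]; print(cam,t,round(d["score"],2),p[:3].round(3))
E
python3 - <<'E'
from h import *
s=read_state();print(s["time"],s["tool_pos"],s["tcp_rot"],s["width"],s["wrist_force"])
ims=[]
for c in ["side","top"]:
    im,d=read_camera(c);cv2.imwrite(f"pics/{c}0.png",im)
    print(get_calibration(c)["world_from_camera"].round(3).tolist())
    spots(c,["sleeve","grip","clamp","screw_lift","jug","cup_mould","brush"])
E
```

```text
0.0 [0.20363647 0.64284084 0.25197196] [-0.47996735 -3.10427953  0.0034393 ] 0.9992521997331354 [-0.27526061  0.04932779  0.4419589 ]
[[0.93, -0.197, 0.309, 0.191], [-0.366, -0.549, 0.751, -0.934], [0.022, -0.812, -0.583, 0.74], [0.0, 0.0, 0.0, 1.0]]
side sleeve 0.46 [ 0.593 -0.035  0.243]
side grip 0.8 [ 0.595 -0.038  0.235]
side clamp 0.82 [0.546 0.08  0.086]
side screw_lift 0.97 [0.581 0.002 0.179]
side jug 0.82 [ 0.422 -0.448  0.07 ]
side jug 0.73 [ 0.593 -0.037  0.236]
side cup_mould 0.66 [ 0.632 -0.413  0.053]
side brush 0.87 [ 0.301 -0.398  0.019]
[[0.023, -0.993, 0.119, 0.378], [-1.0, -0.025, -0.015, -0.198], [0.018, -0.119, -0.993, 1.056], [0.0, 0.0, 0.0, 1.0]]
top sleeve 0.56 [ 0.588 -0.026  0.263]
top grip 0.49 [ 0.592 -0.028  0.259]
top clamp 0.59 [0.55  0.137 0.112]
top screw_lift 0.83 [0.581 0.002 0.182]
top screw_lift 0.49 [ 0.588 -0.028  0.263]
top jug 0.6 [ 0.426 -0.434  0.035]
top cup_mould 0.59 [ 0.636 -0.398  0.063]
top cup_mould 0.51 [ 0.425 -0.436  0.036]
top brush 0.94 [ 0.304 -0.39   0.017]
```

View pics/side0.png

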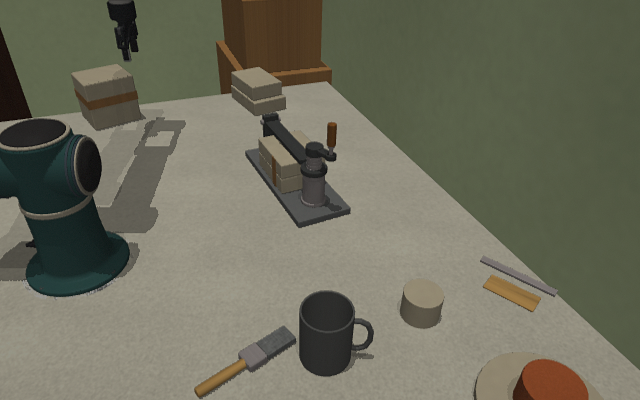

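View pics/top0.png

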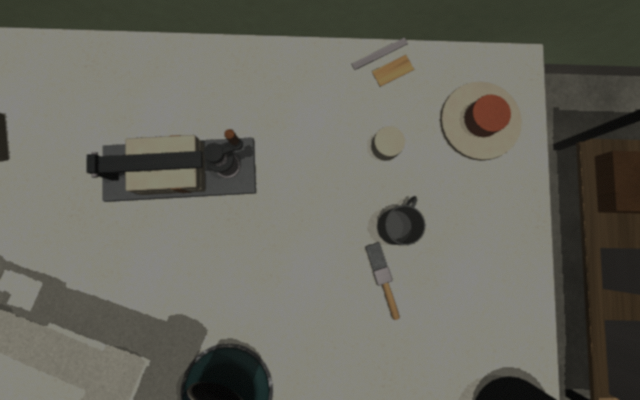

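```bash
cat >> h.py <<'E'
def cloud(cam):
    im,d=read_camera(cam);c=get_calibration(cam);K=c["K"];T=c["world_from_camera"]
    v,u=np.nonzero(d>0);z=d[v,u]
    P=np.c_[(u-K[0,2])/K[0,0]*z,(v-K[1,2])/K[1,1]*z,z]
    return im,P@T[:3,:3].T+T[:3,3],im[v,u].astype(int)
def circ(p):
    from scipy.optimize import least_squares
    return p.mean(0)
E
python3 - <<'E'
from h import *
from scipy.optimize import least_squares
for cam in ["top","side"]:
    im,P,C=cloud(cam)
    b=(abs(P[:,0]-.56)<.2)&(P[:,1]>-.15)&(P[:,1]<.45)
    P=P[b];C=C[b];z=P[:,2]
    q=P[(z>.013)&(z<.027)]
    r=cv2.minAreaRect(q[:,:2].astype(np.float32)*1000);print(cam,"plate",len(q),r, cv2.boxPoints(r).tolist())
    a=P[(z>.115)&(z<.133)];print("arm",len(a),cv2.minAreaRect(a[:,:2].astype(np.float32)*1000))
    for lo,hi in [(.03,.09),(.133,.15),(.15,.165),(.165,.18),(.18,.195),(.195,.21),(.21,.225),(.225,.24),(.24,.255),(.255,.28)]:
        k=P[(z>lo)&(z<=hi)&(P[:,1]<.06)]
        if len(k): print(lo,len(k),k.mean(0).round(4),np.percentile(k[:,:2],[3,97],axis=0).round(3).tolist())
    br=P[(z>.20)]
    print("top z",np.percentile(br[:,2],[90,99]))
    def fit(p,R):
        f=lambda c:np.hypot(*(p[:,:2]-c).T)-R
        o=least_squares(f,np.median(p[:,:2],0),loss="soft_l1",f_scale=.002);return o.x.round(4),np.abs(o.fun).mean()
    k=P[(z>.21)&(z<.258)];print("sleeve fit",len(k),fit(k,.011))
    k=P[(z>.03)&(z<.088)&(P[:,1]<.035)];print("boss fit",len(k),fit(k,.029))
E
```

```text
top plate 2913 ((563.2081298828125, 152.283935546875), (151.1738739013672, 401.07177734375), 4.6362738609313965) [[471.65924072265625, 346.053955078125], [504.07781982421875, -53.705467224121094], [654.7570190429688, -41.486083984375], [622.3384399414062, 358.2733459472656]]
arm 2112 ((563.5426025390625, 156.20724487304688), (66.28214263916016, 335.2802429199219), 4.102932453155518)
0.03 132 [0.5583 0.0048 0.0582] [[0.545, -0.006], [0.584, 0.029]]
0.133 33 [0.5621 0.0125 0.1394] [[0.555, 0.004], [0.574, 0.027]]
0.15 8 [0.5619 0.0084 0.1606] [[0.553, 0.001], [0.573, 0.021]]
0.165 67 [ 0.5719 -0.0029  0.1751] [[0.552, -0.041], [0.598, 0.034]]
0.18 435 [0.5782 0.0087 0.1833] [[0.555, -0.038], [0.598, 0.04]]
0.195 1 [ 0.5935 -0.0376  0.2078] [[0.594, -0.038], [0.594, -0.038]]
0.21 22 [ 0.5892 -0.0325  0.2174] [[0.585, -0.039], [0.598, -0.022]]
0.225 23 [ 0.5895 -0.0336  0.2328] [[0.585, -0.039], [0.598, -0.024]]
0.24 21 [ 0.5895 -0.0327  0.2481] [[0.585, -0.038], [0.599, -0.023]]
0.255 88 [ 0.5947 -0.0283  0.2608] [[0.586, -0.037], [0.605, -0.019]]
top z [0.26229169 0.26446098]
sleeve fi
[... 693 characters left out ...]
68] [[0.553, -0.0], [0.586, 0.022]]
0.165 147 [ 0.5726 -0.0102  0.1737] [[0.552, -0.043], [0.599, 0.025]]
0.18 235 [0.5794 0.0013 0.1833] [[0.554, -0.039], [0.602, 0.038]]
0.195 29 [ 0.5931 -0.034   0.2032] [[0.586, -0.039], [0.603, -0.029]]
0.21 53 [ 0.592  -0.0364  0.2176] [[0.584, -0.041], [0.602, -0.029]]
0.225 50 [ 0.5911 -0.0363  0.2325] [[0.584, -0.041], [0.601, -0.029]]
0.24 61 [ 0.5918 -0.0356  0.2474] [[0.584, -0.04], [0.604, -0.028]]
0.255 52 [ 0.5934 -0.0324  0.2599] [[0.584, -0.041], [0.604, -0.023]]
top z [0.26061067 0.26295092]
sleeve fit 175 (array([ 0.5952, -0.0281]), np.float64(0.0010306700278916922))
boss fit 428 (array([0.5731, 0.0224]), np.float64(0.0011754890555642358))
```

Call:
step_arm([
  [[0.0854,0.02,-0.035,0.04,0,0,0],[0.0854,0.045,-0.08,0.06,0,0,0],[0.0854,0.07,-0.125,0.07,0,0,0],[0.0854,0.095,-0.17,0.07,0,0,0],[0.0854,0.12,-0.215,0.07,0,0,0],[0.0854,0.15,-0.26,0.07,0,0,0],[0.0854,0.18,-0.305,0.07,0,0,0],[0.0854,0.21,-0.35,0.07,0,0,0]],
], newtons=60)

```text
time: 1.9
tool_pos: [0.4146, 0.292, 0.3237]
tcp_rot: [0.48, 3.104, 0.001]
wrist_force: [0.7, -0.4, -0.3]
width: 1.002
```

Call:
step_arm([
  [[0.0854,0.025,-0.045,0,0,0,0],[0.0854,0.05,-0.09,0,0,0,0],[0.0854,0.075,-0.135,0,0,0,0],[0.0854,0.1,-0.18,0,0,0,0],[0.0854,0.125,-0.225,0,0,0,0],[0.0854,0.155,-0.275,0,0,0,0],[0.0854,0.181,-0.32,0,0,0,0],[0.0854,0.181,-0.32,-0.01,0,0,0]],
])

```text
time: 2.9
tool_pos: [0.5973, -0.0313, 0.3141]
tcp_rot: [0.486, 3.101, -0.0]
wrist_force: [0.4, 0.8, -1.4]
width: 0.999
```

```bash
python3 - <<'E'
from h import *
s=read_state();print(s["time"],s["tool_pos"],s["q"].round(2) if hasattr(s["q"],"round") else s["q"],s["wrist_force"])
im,P,C=cloud("wrist");cv2.imwrite("pics/w1.png",im)
T=get_calibration("wrist")["world_from_camera"];print(T.round(3).tolist())
spots("wrist",["sleeve","screw_lift","clamp"])
m=(P[:,2]>.255)&(P[:,2]<.275)&(abs(P[:,0]-.5955)<.03)&(abs(P[:,1]+.028)<.03)
k=P[m];print(len(k),k.mean(0) if len(k) else 0,cv2.minEnclosingCircle(k[:,:2].astype(np.float32)*1000) if len(k) else 0)
E
```

```text
2.9 [ 0.59734287 -0.03130035  0.31412882] [-0.09  0.09  1.7  -0.    1.35 -1.35] [ 0.37631043  0.8015142  -1.4159686 ]
[[0.303, 0.901, 0.31, 0.515], [0.953, -0.287, -0.098, -0.003], [0.001, 0.325, -0.946, 0.432], [0.0, 0.0, 0.0, 1.0]]
wrist sleeve 0.73 [ 0.586 -0.024  0.259]
wrist screw_lift 0.84 [ 0.587 -0.     0.181]
wrist clamp 0.83 [0.555 0.128 0.108]
wrist clamp 0.16 [ 0.59  -0.024  0.257]
886 [ 0.5919734  -0.02517877  0.25836072] ((592.9619140625, -25.541257858276367), 10.859521865844727)
```

Call:
step_arm([
  [[0.0854,-0.003,0.004,-0.01,0,0,0],[0.0854,-0.003,0.004,-0.03,0,0,0],[0.0854,-0.003,0.004,-0.05,0,0,0],[0.0854,-0.003,0.004,-0.071,0,0,0],[0.06,-0.003,0.004,-0.071,0,0,0],[0.04,-0.003,0.004,-0.071,0,0,0],[0.03,-0.003,0.004,-0.071,0,0,0],[0.03,-0.003,0.004,-0.071,0,0,0]],
])

```text
time: 4.1
tool_pos: [0.5924, -0.0233, 0.2432]
tcp_rot: [0.478, 3.104, 0.002]
wrist_force: [0.3, -0.0, -0.4]
width: 0.353
```

```bash
python3 - <<'E'
from h import *
im,_=read_camera("side");a=cv2.resize(im[80:230,230:380],None,fx=2.6,fy=2.6)
im,_=read_camera("wrist");b=cv2.resize(im,(390*8//5,390))[:, :400]
cv2.imwrite("pics/g1.png",np.hstack([a,b]))
s=read_state();print(s["tool_pos"],s["wrist_force"],s["width"])
E
```

```text
[ 0.59216942 -0.023197    0.24287852] [-0.36210522  0.29807682 -0.51109184] 0.3487079315761833
```

View pics/g1.png

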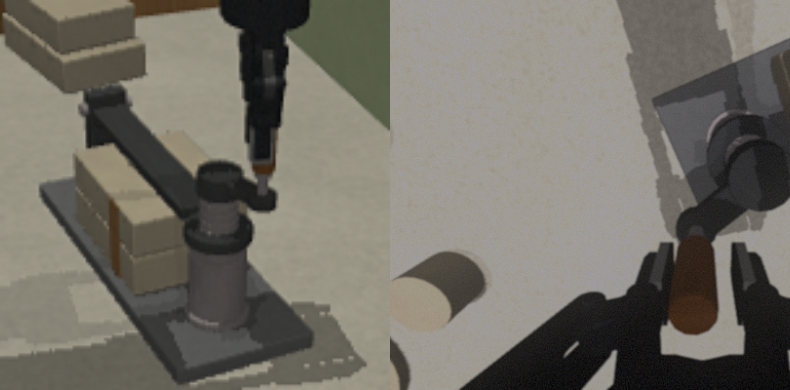

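Call:
step_arm([
  [[0.03,0.001,-0.002,0,0,0,0],[0.03,0.002,-0.004,0,0,0,0],[0.03,0.002,-0.004,0,0,0,0],[0.026,0.002,-0.004,0,0,0,0],[0.022,0.002,-0.004,0,0,0,0],[0.015,0.002,-0.004,0,0,0,0],[0.01,0.002,-0.004,0,0,0,0],[0.01,0.002,-0.004,0,0,0,0]],
], newtons=60)

```text
time: 5.2
tool_pos: [0.5941, -0.0275, 0.2429]
tcp_rot: [0.479, 3.104, 0.001]
wrist_force: [-0.9, -1.8, 0.4]
width: 0.237
```

```bash
cat >> h.py <<'E'
AX=np.array([.573,.022])
def lift():
    out=[]
    for cam in ["side","top"]:
        im,P,C=cloud(cam)
        d=np.hypot(*(P[:,:2]-AX).T); k=P[(d<.017)&(P[:,2]>.15)&(P[:,2]<.205)]
        out+= [len(k), np.median(np.sort(k[:,2])[-len(k)//2:]).round(4) if len(k) else 0]
    return out
def st():
    s=read_state();r=s["tool_pos"][:2]-AX
    print(round(s["time"],2),s["tool_pos"].round(4),"r",np.hypot(*r).round(4),"phi",np.degrees(np.arctan2(r[1],r[0])).round(1),"F",s["wrist_force"].round(1),"M",s["torque"].round(2),"w",round(s["width"],3))
def rows(dphi,R=.055,n=8,dz=0):
    p=read_state()["tool_pos"][:2];a=np.arctan2(*(p-AX)[::-1])
    for i in range(1,n+1):
        t=a+dphi*i/n; print((AX+R*np.array([np.cos(t),np.sin(t)])-p).round(4).tolist(),round(dz*i/n,4))
E
python3 - <<'E'
from h import *
st();print(lift());st();rows(.6)
E
```

```text
5.2 [ 0.5941 -0.0275  0.2429] r 0.0538 phi -66.9 F [-0.9 -1.8  0.4] M [-0.57  0.16 -0.02] w 0.237
[86, np.float64(0.1844), 179, np.float64(0.1847)]
5.3 [ 0.5941 -0.0275  0.2428] r 0.0538 phi -66.9 F [-0.8 -3.1  0. ] M [-0.61  0.17  0.04] w 0.24
[0.0042, 0.0006] 0.0
[0.0078, 0.0027] 0.0
[0.0112, 0.005] 0.0
[0.0145, 0.0075] 0.0
[0.0175, 0.0103] 0.0
[0.0203, 0.0133] 0.0
[0.0229, 0.0165] 0.0
[0.0253, 0.0199] 0.0
```

Call:
step_arm([
  [[0.01,0.004,0.0015,0,0,0,0],[0.01,0.0075,0.0035,0,0,0,0],[0.01,0.011,0.0055,0,0,0,0],[0.01,0.0143,0.008,0,0,0,0],[0.01,0.0173,0.0107,0,0,0,0],[0.01,0.0201,0.0136,0,0,0,0],[0.01,0.0227,0.0167,0,0,0,0],[0.01,0.025,0.02,0,0,0,0]],
])

```text
time: 6.3
tool_pos: [0.6188, -0.0071, 0.2426]
tcp_rot: [-0.478, -3.104, -0.001]
wrist_force: [-4.1, -0.3, 0.2]
width: 0.244
```

```bash
python3 - <<'E'
from h import *
st();print(lift());st();rows(.5)
E
```

```text
6.3 [ 0.6188 -0.0071  0.2426] r 0.0543 phi -32.4 F [-4.1 -0.3  0.2] M [-0.12  0.85  0.  ] w 0.244
[87, np.float64(0.1851), 180, np.float64(0.1858)]
6.4 [ 0.619  -0.0067  0.2427] r 0.0543 phi -32.0 F [-3.3  2.2  0.7] M [0.31 0.66 0.09] w 0.243
[0.0023, 0.0026] 0.0
[0.0039, 0.0057] 0.0
[0.0052, 0.0088] 0.0
[0.0064, 0.0121] 0.0
[0.0073, 0.0154] 0.0
[0.008, 0.0187] 0.0
[0.0086, 0.0221] 0.0
[0.0089, 0.0256] 0.0
```

Call:
step_arm([
  [[0.01,0.0015,0.0024,0,0,0,0],[0.01,0.0028,0.005,0,0,0,0],[0.01,0.004,0.0075,0,0,0,0],[0.01,0.005,0.0102,0,0,0,0],[0.01,0.0059,0.0129,0,0,0,0],[0.01,0.0067,0.0156,0,0,0,0],[0.01,0.0073,0.0183,0,0,0,0],[0.01,0.0078,0.021,0,0,0,0]],
])

```text
time: 7.4
tool_pos: [0.6268, 0.0143, 0.2426]
tcp_rot: [-0.478, -3.105, -0.002]
wrist_force: [-4.3, -0.4, -0.1]
width: 0.241
```

```bash
python3 - <<'E'
from h import *
st();print(lift());st();rows(.4)
E
```

```text
7.4 [0.6268 0.0143 0.2426] r 0.0544 phi -8.1 F [-4.3 -0.4 -0.1] M [-0.03  0.84  0.02] w 0.241
[90, np.float64(0.1856), 181, np.float64(0.1858)]
7.5 [0.627  0.0149 0.2427] r 0.0544 phi -7.5 F [-5.2  2.1 -0.4] M [0.12 0.8  0.08] w 0.24
[0.0009, 0.0027] 0.0
[0.001, 0.0054] 0.0
[0.001, 0.0082] 0.0
[0.0009, 0.0109] 0.0
[0.0006, 0.0136] 0.0
[0.0003, 0.0164] 0.0
[-0.0003, 0.0191] 0.0
[-0.0009, 0.0217] 0.0
```

Call:
step_arm([
  [[0.01,0.0002,0.0027,0,0,0,0],[0.01,0.0003,0.0054,0,0,0,0],[0.01,0.0002,0.0082,0,0,0,0],[0.01,0.0,0.0109,0,0,0,0],[0.01,-0.0003,0.0136,0,0,0,0],[0.01,-0.0007,0.0163,0,0,0,0],[0.01,-0.0013,0.019,0,0,0,0],[0.01,-0.0019,0.0217,0,0,0,0]],
])

```text
time: 8.5
tool_pos: [0.6252, 0.0368, 0.2428]
tcp_rot: [0.478, 3.105, 0.004]
wrist_force: [-1.8, -1.7, -1.6]
width: 0.239
```

```bash
python3 - <<'E'
from h import *
st();print(lift());st();rows(.4)
E
```

```text
8.5 [0.6252 0.0368 0.2428] r 0.0543 phi 15.8 F [-1.8 -1.7 -1.6] M [-0.47  0.37  0.  ] w 0.239
[71, np.float64(0.1763), 176, np.float64(0.1767)]
8.6 [0.6251 0.0372 0.2428] r 0.0543 phi 16.2 F [-1.7 -1.  -0.9] M [-0.24  0.38  0.04] w 0.239
[-0.0001, 0.0028] 0.0
[-0.0011, 0.0054] 0.0
[-0.0022, 0.0079] 0.0
[-0.0034, 0.0104] 0.0
[-0.0047, 0.0128] 0.0
[-0.0062, 0.0151] 0.0
[-0.0078, 0.0174] 0.0
[-0.0094, 0.0196] 0.0
```

```bash
cat >> h.py <<'E'
def go(deg,n=8):
    st(); rows(np.radians(deg),.0542,n)
E
python3 -c "
from h import *
go(-46)"
```

```text
8.6 [0.6251 0.0372 0.2428] r 0.0543 phi 16.2 F [-1.7 -1.  -0.9] M [-0.24  0.38  0.04] w 0.239
[0.0012, -0.0053] 0.0
[0.0019, -0.0107] 0.0
[0.0021, -0.0161] 0.0
[0.0017, -0.0216] 0.0
[0.0008, -0.0269] 0.0
[-0.0006, -0.0322] 0.0
[-0.0026, -0.0372] 0.0
[-0.0051, -0.0421] 0.0
```

Call:
step_arm([
  [[0.01,0.0012,-0.0053,0,0,0,0],[0.01,0.0019,-0.0107,0,0,0,0],[0.01,0.0021,-0.0161,0,0,0,0],[0.01,0.0017,-0.0216,0,0,0,0],[0.01,0.0008,-0.0269,-0.0003,0,0,0],[0.01,-0.0006,-0.0322,-0.0006,0,0,0],[0.01,-0.0026,-0.0372,-0.0008,0,0,0],[0.01,-0.0051,-0.0421,-0.001,0,0,0]],
])

```text
time: 9.6
tool_pos: [0.6199, -0.0051, 0.2418]
tcp_rot: [0.478, 3.105, 0.005]
wrist_force: [-2.4, 2.9, -1.3]
width: 0.24
```

```bash
python3 -c "
from h import *
print(lift());go(-46)"
```

```text
[75, np.float64(0.1754), 173, np.float64(0.1755)]
9.7 [ 0.6196 -0.0056  0.2418] r 0.0542 phi -30.7 F [-2.9  1.1 -1. ] M [0.16 0.53 0.01] w 0.243
[-0.003, -0.0045] 0.0
[-0.0064, -0.0087] 0.0
[-0.0103, -0.0126] 0.0
[-0.0145, -0.016] 0.0
[-0.019, -0.019] 0.0
[-0.0238, -0.0215] 0.0
[-0.0289, -0.0236] 0.0
[-0.0341, -0.0251] 0.0
```

Call:
step_arm([
  [[0.01,-0.003,-0.0045,0,0,0,0],[0.01,-0.0064,-0.0087,0,0,0,0],[0.01,-0.0103,-0.0126,-0.0003,0,0,0],[0.01,-0.0145,-0.016,-0.0005,0,0,0],[0.01,-0.019,-0.019,-0.0006,0,0,0],[0.01,-0.0238,-0.0215,-0.0008,0,0,0],[0.01,-0.0289,-0.0236,-0.001,0,0,0],[0.01,-0.0341,-0.0251,-0.001,0,0,0]],
])

```text
time: 10.7
tool_pos: [0.5854, -0.0311, 0.2409]
tcp_rot: [0.478, 3.104, 0.003]
wrist_force: [0.4, 2.7, -1.2]
width: 0.245
```

```bash
python3 -c "
from h import *
go(-46)"
```

```text
10.7 [ 0.5854 -0.0311  0.2409] r 0.0545 phi -76.8 F [ 0.4  2.7 -1.2] M [ 0.41 -0.11 -0.  ] w 0.245
[-0.0054, -0.0007] 0.0
[-0.0108, -0.0011] 0.0
[-0.0163, -0.001] 0.0
[-0.0217, -0.0003] 0.0
[-0.027, 0.0009] 0.0
[-0.0321, 0.0026] 0.0
[-0.0371, 0.0048] 0.0
[-0.0418, 0.0075] 0.0
```

Call:
step_arm([
  [[0.01,-0.0054,-0.0007,0,0,0,0],[0.01,-0.0108,-0.0011,0,0,0,0],[0.01,-0.0163,-0.001,-0.0003,0,0,0],[0.01,-0.0217,-0.0003,-0.0005,0,0,0],[0.01,-0.027,0.0009,-0.0006,0,0,0],[0.01,-0.0321,0.0026,-0.0008,0,0,0],[0.01,-0.0371,0.0048,-0.001,0,0,0],[0.01,-0.0418,0.0075,-0.001,0,0,0]],
])

```text
time: 11.7
tool_pos: [0.5428, -0.0238, 0.2397]
tcp_rot: [-0.478, -3.105, -0.002]
wrist_force: [-0.7, -3.8, -1.7]
width: 0.246
```

```bash
python3 -c "
from h import *
go(-46)"
```

```text
11.7 [ 0.5428 -0.0238  0.2397] r 0.0549 phi -123.3 F [-0.7 -3.8 -1.7] M [-0.66  0.05  0.02] w 0.246
[-0.004, 0.0038] 0.0
[-0.0081, 0.0074] 0.0
[-0.0117, 0.0114] 0.0
[-0.015, 0.0158] 0.0
[-0.0177, 0.0205] 0.0
[-0.02, 0.0254] 0.0
[-0.0218, 0.0305] 0.0
[-0.0231, 0.0358] 0.0
```

Call:
step_arm([
  [[0.01,-0.004,0.0036,0,0,0,0],[0.01,-0.0081,0.0073,0,0,0,0],[0.01,-0.0117,0.0114,-0.0003,0,0,0],[0.01,-0.015,0.0158,-0.0005,0,0,0],[0.01,-0.0177,0.0205,-0.0006,0,0,0],[0.01,-0.02,0.0254,-0.0008,0,0,0],[0.01,-0.0218,0.0305,-0.001,0,0,0],[0.01,-0.0231,0.0358,-0.001,0,0,0]],
])

```text
time: 12.7
tool_pos: [0.5184, 0.0127, 0.2381]
tcp_rot: [-0.478, -3.102, -0.002]
wrist_force: [-4.8, -1.7, -1.2]
width: 0.247
```

```bash
python3 -c "
from h import *
print(lift());go(-46)"
```

```text
[70, np.float64(0.1717), 102, np.float64(0.1718)]
12.8 [0.5184 0.0133 0.2381] r 0.0553 phi -170.9 F [-6.4  1.1 -2. ] M [-0.05  0.9  -0.04] w 0.24
[0.0005, 0.0056] 0.0
[0.0005, 0.011] 0.0
[0.001, 0.0164] 0.0
[0.002, 0.0218] 0.0
[0.0036, 0.027] 0.0
[0.0057, 0.032] 0.0
[0.0083, 0.0368] 0.0
[0.0113, 0.0413] 0.0
```

Call:
step_arm([
  [[0.01,-0.0002,0.0056,0,0,0,0],[0.01,-0.0001,0.011,0,0,0,0],[0.01,0.0004,0.0164,-0.0003,0,0,0],[0.01,0.0014,0.0218,-0.0005,0,0,0],[0.01,0.003,0.0272,-0.0006,0,0,0],[0.01,0.0051,0.0324,-0.0008,0,0,0],[0.01,0.0078,0.0373,-0.001,0,0,0],[0.01,0.0108,0.0418,-0.001,0,0,0]],
])

```text
time: 13.8
tool_pos: [0.5292, 0.0562, 0.237]
tcp_rot: [-0.477, -3.101, -0.006]
wrist_force: [-3.9, 1.8, -2.2]
width: 0.239
```

```bash
python3 -c "
from h import *
go(-46)"
```

```text
13.8 [0.5292 0.0562 0.237 ] r 0.0556 phi 142.0 F [-3.9  1.8 -2.2] M [ 0.33  0.6  -0.02] w 0.239
[0.0046, 0.0033] 0.0
[0.0086, 0.007] 0.0
[0.0129, 0.0103] 0.0
[0.0175, 0.0132] 0.0
[0.0224, 0.0156] 0.0
[0.0275, 0.0175] 0.0
[0.0327, 0.0189] 0.0
[0.0381, 0.0197] 0.0
```

Call:
step_arm([
  [[0.01,0.0041,0.0037,0,0,0,0],[0.01,0.0082,0.0075,0,0,0,0],[0.01,0.0126,0.0108,-0.0003,0,0,0],[0.01,0.0173,0.0136,-0.0005,0,0,0],[0.01,0.0223,0.016,-0.0006,0,0,0],[0.01,0.0275,0.0178,-0.0008,0,0,0],[0.01,0.0327,0.0192,-0.001,0,0,0],[0.01,0.0381,0.02,-0.001,0,0,0]],
])

```text
time: 14.8
tool_pos: [0.5681, 0.0767, 0.2363]
tcp_rot: [-0.477, -3.102, -0.007]
wrist_force: [-2.1, 5.1, -1.3]
width: 0.239
```

```bash
python3 -c "
from h import *
go(-46)"
```

```text
14.8 [0.5681 0.0767 0.2363] r 0.0549 phi 95.1 F [-2.1  5.1 -1.3] M [0.75 0.37 0.01] w 0.239
[0.0055, -0.0005] 0.0
[0.0109, -0.0008] 0.0
[0.0163, -0.0017] 0.0
[0.0215, -0.0031] 0.0
[0.0266, -0.0051] 0.0
[0.0315, -0.0075] 0.0
[0.0361, -0.0104] 0.0
[0.0404, -0.0137] 0.0
```

Call:
step_arm([
  [[0.01,0.0055,0,0,0,0,0],[0.01,0.0109,-0.0006,0,0,0,0],[0.01,0.0163,-0.0016,-0.0003,0,0,0],[0.01,0.0215,-0.0031,-0.0005,0,0,0],[0.01,0.0266,-0.0051,-0.0006,0,0,0],[0.01,0.0315,-0.0075,-0.0008,0,0,0],[0.01,0.0361,-0.0104,-0.001,0,0,0],[0.01,0.0404,-0.0137,-0.001,0,0,0]],
])

```text
time: 15.8
tool_pos: [0.609, 0.0626, 0.2353]
tcp_rot: [-0.477, -3.102, -0.007]
wrist_force: [0.4, 4.1, -2.1]
width: 0.241
```

```bash
python3 -c "
from h import *
print(lift());st();
a=np.degrees(np.arctan2(*(read_state()['tool_pos'][:2]-AX)[::-1]));go(6-a,7)"
```

```text
[73, np.float64(0.1674), 169, np.float64(0.1678)]
15.9 [0.6094 0.062  0.2354] r 0.0541 phi 47.7 F [ 2.5  3.2 -1.4] M [ 0.27 -0.51  0.02] w 0.242
15.9 [0.6094 0.062  0.2354] r 0.0541 phi 47.7 F [ 2.5  3.2 -1.4] M [ 0.27 -0.51  0.02] w 0.242
[0.004, -0.0039] 0.0
[0.0076, -0.0083] 0.0
[0.0106, -0.0131] 0.0
[0.0132, -0.0181] 0.0
[0.0152, -0.0234] 0.0
[0.0166, -0.0288] 0.0
[0.0175, -0.0344] 0.0
```

Call:
step_arm([
  [[0.01,0.004,-0.0039,0,0,0,0],[0.01,0.0076,-0.0083,0,0,0,0],[0.01,0.0106,-0.0131,0,0,0,0],[0.01,0.0132,-0.0181,0,0,0,0],[0.01,0.0152,-0.0234,0,0,0,0],[0.01,0.0166,-0.0288,0,0,0,0],[0.01,0.0175,-0.0344,0,0,0,0],[0.01,0.0175,-0.0344,0,0,0,0]],
])

```text
time: 16.9
tool_pos: [0.6267, 0.0265, 0.2352]
tcp_rot: [-0.478, -3.103, -0.004]
wrist_force: [-0.2, -2.1, -1.6]
width: 0.244
```

```bash
python3 -c "
from h import *
st();print(lift(),lift());st()
im,_=read_camera('side');a=cv2.resize(im[80:230,230:380],None,fx=2.6,fy=2.6)
im,_=read_camera('wrist');b=cv2.resize(im,(624,390))[:,:400]
cv2.imwrite('pics/e1.png',np.hstack([a,b]))
spots('side',['jug','cup_mould','brush'])"
```

```text
16.9 [0.6267 0.0265 0.2352] r 0.0539 phi 4.8 F [-0.2 -2.1 -1.6] M [-0.33  0.04  0.01] w 0.244
[74, np.float64(0.1665), 172, np.float64(0.1668)] [75, np.float64(0.1663), 174, np.float64(0.1668)]
17.1 [0.6267 0.027  0.2353] r 0.054 phi 5.3 F [-0.7 -3.  -1.6] M [-0.59  0.06  0.01] w 0.245
side jug 0.57 [ 0.425 -0.449  0.073]
side cup_mould 0.93 [ 0.633 -0.413  0.058]
```

View pics/e1.png

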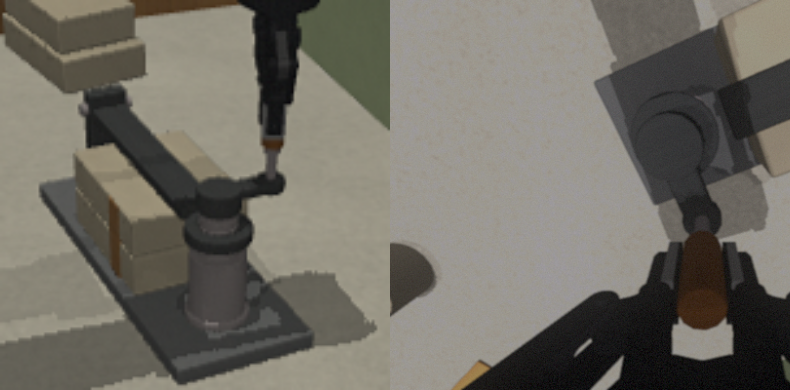

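The picture shows the grip held between the pads (wrist half, about (702,285)). The crank hub now sits lower, at about (218,192) in the side half compared with (218,178) before. The camera puts the screw about 10 mm below the level it dropped to, and it is at rest.

```bash
python3 -c "
from workcell import *
print(finish_job())"
```

```text
the job is handed in; nothing more can be done
None
```

I wound the screw backward until it dropped into the thread, then forward about one turn, and handed the job in still holding the grip, with the arm stopped. `finish_job` gives no verdict, so the result rests on my own checks.

- **Drop:** I wound anticlockwise in steps. Between 1.0 and 1.4 rad back from the start, both cameras showed the screw fall about 9 mm (crank height 185.7 to 176.5 mm).
- **Forward turn:** I then wound clockwise about 371°. That is one turn from the middle of the 0.4 rad step in which it fell. The screw went steadily down to 166.6 mm, about 10 mm lower, which fits the 10 mm pitch.
- **Uncertainty:** I only know the drop angle to within that step, so the forward turn is one turn to within about 0.2 rad, roughly 0.3 mm of screw height.
- **Forces and time:** the wrist force stayed below about 7 N at every reading, and the job took about 17 s.
- **Bystanders:** the jug and cup mould were found where they started, within the measuring error. The network did not report the brush in the last picture, so I did not confirm it, but the arm never went near it.

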